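# Hold the paint box lid at its balance point for fitting the stay

### The job

We are refitting the lid stay of the paint box. First lay the loose wooden stay flat along the top of the narrow raised rail beside the box, centred on it and let go; then take the lid by its bar handle, swing it up to its balance point, where it would fall neither shut nor over backwards, and finish while still holding it there by the handle, so that a colleague can screw the stay on. Move the lid gently, never letting it drop or go over backwards, and leave everything else on the table where it is.

Things in the scene. Friction and masses are not known exactly. Their poses are not given: they have to be found in the camera images.
- stay_mid (a point): centre (half-way up, 6 mm above its underside) of the loose stay: a plain pale wooden strip 160 x 20 x 12 mm with a brass-lined screw hole near each end, 40 to 90 g, lying flat on the table to the left or right of the paint box. x runs along the strip, z up; it is the same either way round
- stay: the same stay; origin at the centre of its underside
- cradle: fixed plywood board 190 x 380 x 10 mm carrying the wooden paint box (160 in x, 260 in y, rim 75 mm above the table) and, on its left (+y), the rail. Origin at table height under the box's centre; x points from the box's front (handle side, towards the robot) to its hinge side, z up
- rail_top (a point): middle of the top face of the rail: a fixed bar of dark wood 190 mm long, 16 mm wide and 10 mm thick on two posts, its flat level top 60 mm above the table and 180 mm to the left (+y) of the box's centre (42 mm of free space between rail and box). x along the rail, y across it, z up
- lid (a joint): opening angle of the lid in rad: 0 shut (at the start), growing as the handle rises and swings back over the hinge; stop at 2.6. Hinge almost frictionless: below the balance point it falls shut, beyond it over backwards. Balance (centre of mass straight above the hinge) is at 1.32 rad: the lid's top face 14 degrees short of upright
- hinge (a point): middle of the hinge line, at the far rim of the box, 75 mm above the table (fixed; 80 mm from the box's centre along the board's x). The hinge line runs along y; x, y, z as for the board
- bar (a point): middle of the lid's bar handle: dark steel round bar, 10 mm diameter, 130 mm long, parallel to the hinge, 40 mm clear of the lid's front edge on two posts 120 mm apart. Lid shut: 205 mm in front of the hinge line and 15 mm above it (90 mm above the table). It circles the hinge with the lid; axes as the board's when shut
- lid_com (a point): centre of mass of lid and handle (0.36 to 0.6 kg): when shut, 84 mm in front of the hinge line and 21 mm above it; it turns with the lid. The lid is a wooden tray upside down, 160 x 260 x 30 mm
- brush: bystander: paint brush 170 mm long lying on the table on the other side of the box from the stay; origin under its middle (about)
- knife: bystander: palette knife 170 mm long lying in front of the box, to the right; origin under its middle (about)
- eraser: bystander: white eraser 55 x 28 x 16 mm in front of the rail; origin under its middle
- water: bystander: glass jar 68 mm across, 100 mm tall, behind the box; origin under its middle
- tin: bystander: dark flat tin 100 x 60 x 22 mm, to the far right; origin under its middle
- clipblock: bystander: cork block 70 x 45 x 30 mm, front left; origin under its middle
- mug: bystander: white cup 76 mm across, 90 mm tall, to the far left; origin under its middle
There are look-alikes about, which are no part of the job. Leave any pink look-alike of the stay alone.

How it is judged:
By the outcome, as a careful person would: the job done as asked, in the order asked, and still so for the second after the job is handed in, while the arm keeps its last pose, push and grip.
It also fails if it takes over 58 s, if anything falls off the work surface, if the arm or the gripper's body presses on something with over 40 N, if the wrist force passes 120 N, or if a joint passes its speed limit or range.

### The arm

A 6-joint arm with a two-finger parallel gripper is mounted at the origin on the work surface. World frame = base frame: x ahead of the robot, y to its left, z up, the work surface at z = 0. Lengths are in m, angles in rad, forces in N, time in s.
With the tool pointing down it reaches from about 0.275 to 0.85 m from the base axis. Payload 19 kg.
Tool frame: the origin (TCP) lies between the finger pads; the fingertips stand 14 mm ahead of it and the grasp point (between the pads) lies 5 mm behind it; z points along the fingers, y is the line along which they close (so a half turn about z gives the same grasp; the last joint's range is limited). The gripper opens to 85 mm and grips with 20 to 120 N. Pads are 22 mm wide; open, the fingers measure 114 mm over their backs; the gripper's body (76 mm by 85 mm) begins 54 mm behind the grasp point. The pads swing forward as they close: fully open they stand 13 mm farther back than shut.
Start: joints at [-1.316, 0.15, 1.437, -0, 1.554, -0.134], TCP at [0.218, -0.532, 0.245] pointing down, gripper open.
Joint ranges: [-2.8, 2.8], [-0.68, 2.1], [0.12, 2.68], [-1.39, 4.53], [0.16, 2.79], [-2.81, 2.81]. Speed limits (rad/s): [1.89, 1.89, 2.22, 3.01, 3.01, 3.01].

### API

Orientations are given as a unit quaternion [x, y, z, w].
In Python, from cell import readout, get_image, camera_params, workorder, boxes_of gives the robot as it stands.
- The arm moves only by the tool step_arm, never from a script. Its argument "commands" is a list of rows, each a list of 3 entries, a list of its own where there are three numbers: the shift along the tool's x, y, z in m, then the turn, a rotation vector about the tool's x, y, z in degrees, then the finger opening in m, from 0 to 0.0854. A call has 1 to 20 rows; each row shifts and turns the commanded pose from where the row before left it, along the tool's axes as they then stand; what a row does not reach is not made up. A row lasts 1/8 s, in which the tool goes at most 62.5 mm and 10.7 degrees, less where a joint would pass 70% of its speed; a pose out of reach is approached as far as the arm can. A call is refused whole if a number of a shift passes 0.0625 or a number of a turn 10.7, either way. A call with a gripper value outside its range is refused whole. The fingers move at their own pace and stop on an object; "grip_force" is the grip in N (left out, the last holds). Time passes only in rows, so rows that do not move let the fingers close. It gives the time, the measured TCP pose, the force, the opening and the grip force at its end, in the units of the state.
- readout.get_obs(): the state, without advancing time (a new reading comes with each control period).
- get_image(name): name is "scene" or "top" or "wrist"; returns the picture (480x640x3 uint8, red, green, blue); there is no depth.
- camera_params(name): a dict with "intrinsics" (3x3 intrinsics, pixels), "view" (4x4, takes a point from world to camera coordinates); the wrist camera has in their place "mount" (4x4, takes a point from camera to tool coordinates, whose origin is the TCP and whose axes are the flange's). Camera axes: x right, y down, z forward; pixel columns grow to the right and rows downward; lengths in m; the calibration is good to about 2 mm. A picture is of the moment at which its call begins: read the wrist's pose just before it. camera_params takes no time and is no camera call.
- workorder.sign_off(): hands the job in; it is judged then, once.
Trained networks look in the newest picture that a camera, given by its name, has taken for a name from the list of things; names that differ only in an ending like _2 or _b are one class to them, and where a whole thing is asked for, a point or a joint stands for the part that bears it (a point fixed in the world has none). Each returns a list of dicts, best first, with "score" (0 to 1); they miss things now and then, are a little off and sometimes report something else, mostly with a low value. They report only what shows in the picture. A call takes as long as a camera call. They do not tell look-alikes from the thing itself.
- boxes_of(camera, label): "location" ([x, y, z] in m, in the coordinates of the camera as it stood for that picture, good to about 4 mm: the middle of the surface that is visible of it).
The state is a dict: "t": time; "joint_pos": joint angles; "joint_velocities": joint speeds; "tau": joint torques, N m; "position": TCP position; "ee_rot": TCP orientation; "contact_force": force on the tool from outside, world axes, zero at the start; "torque": the same for the moment, N m; "gripper_width": opening from 0.0 (shut) to 1.0 (fully open); "gripper_force": force on a finger pad.
Only numpy, scipy, OpenCV 4.12 (cv2) and the standard library are available. Lean on these libraries where they do the work, as an engineer would, in place of code of your own. Each camera call takes 0.05 s, during which the arm holds its last target. There are 200 camera calls.

## Working session

There is one attempt and no reset: what is moved stays moved. The work goes in short steps, Python scripts to look and compute and a tool call to move; the robot and the scene stay as the last step left them, time stands still between calls to the robot, and variables do not carry over. Pictures are saved under pics/ and viewed, at most 10 in all, crops included, and the job is handed in when it is done.

Besides the shell and the picture viewer there is one more tool, called after "Request:" in YAML: its name, and indented under it one key for each argument. step_arm: Moves the arm, as the interface text tells. Its arguments: {"type":"object","properties":{"commands":{"type":"array","items":{"type":"array"}},"grip_force":{"type":"number"}},"required":["commands"]}

```bash
mkdir -p pics; ls
python3 - <<'E'
from cell import readout,get_image,camera_params,boxes_of
import cv2,numpy as np
print(readout.get_obs())
for c in("scene","top"):
    im=get_image(c); cv2.imwrite(f"pics/{c}0.png",im[...,::-1]); p=camera_params(c); V=np.array(p["view"]);print(c,p)
    for l in("stay","cradle","lid","bar","brush","knife","eraser","water","tin","clipblock","mug"):
        for d in boxes_of(c,l)[:3]:
            w=np.linalg.inv(V)@np.r_[d["location"],1]; q=np.array(p["intrinsics"])@d["location"]
            print(c,l,round(d["score"],2),w[:3].round(3),(q[:2]/q[2]).round())
print(camera_params("wrist"))
E
```

```text
pics
{'t': 0.0, 'joint_pos': array([-1.31598703e+00,  1.50973961e-01,  1.43800356e+00,  3.96796222e-06,
        1.55380225e+00, -1.34020219e-01]), 'joint_velocities': array([ 0.00021876,  0.00030843,  0.00032095, -0.00042427, -0.00191624,
        0.00129352]), 'tau': array([-4.53015804e-03, -7.13066268e+01, -5.70873392e+01, -5.73666021e-04,
        8.96195445e-03, -2.25445859e-05]), 'position': array([ 0.21790131, -0.53187293,  0.24469598]), 'ee_rot': array([ 9.81160736e-01,  1.93192283e-01, -3.38458194e-05, -5.92595616e-04]), 'contact_force': array([ 0.30604039,  0.17566647, -0.39087006]), 'torque': array([ 0.02836409, -0.04847351, -0.01979146]), 'gripper_force': 0.0, 'gripper_width': 1.0003315503637122}
scene {'intrinsics': array([[540.84632065,   0.        , 324.16866698],
       [  0.        , 540.84632065, 235.51104084],
       [  0.        ,   0.        ,   1.        ]]), 'view': array([[-0.62502647,  0.78055948, -0.00829508,  0.39674179],
       [ 0.48260175,  0.37804337, -0.79004985, -0.17578278],
       [-0.613545  , -0.49780529, -0.61298648,  1.69802619],
       [ 0.       
[... 1924 characters left out ...]
.87 [ 0.7   -0.426  0.021] [472. 177.]
top clipblock 0.66 [0.331 0.261 0.036] [165. 320.]
top mug 0.98 [0.673 0.385 0.056] [124. 167.]
top mug 0.71 [0.33  0.261 0.033] [166. 320.]
{'intrinsics': array([[393.85293386,   0.        , 318.38739376],
       [  0.        , 393.85293386, 242.13737263],
       [  0.        ,   0.        ,   1.        ]]), 'mount': array([[ 1.45070406e-04, -9.66127658e-01, -2.58064580e-01,
         6.48293472e-02],
       [ 9.99999934e-01,  2.25867113e-04, -2.83440946e-04,
        -7.66281416e-04],
       [ 3.32128439e-04, -2.58064522e-01,  9.66127627e-01,
        -1.27931215e-01],
       [ 0.00000000e+00,  0.00000000e+00,  0.00000000e+00,
         1.00000000e+00]])}
```

View top.

View pics/top0.png

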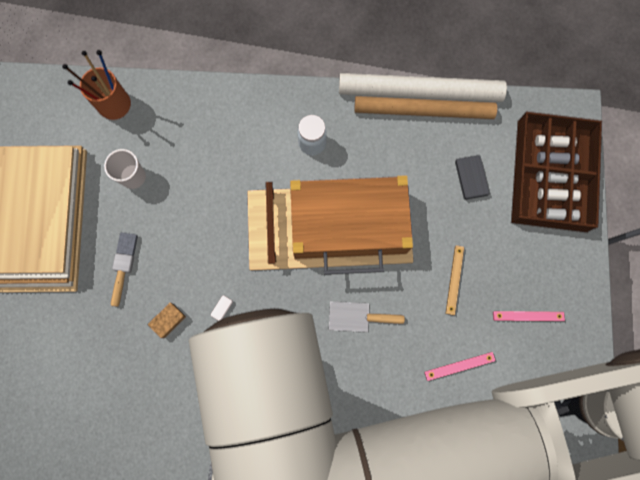

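View pics/scene0.png

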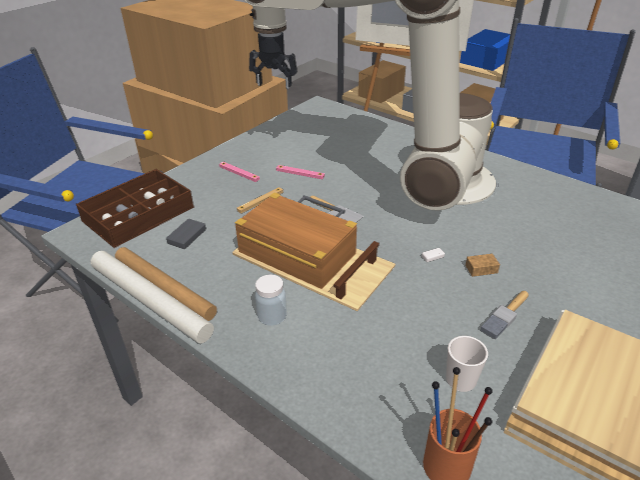

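```bash
cat > h.py <<'E'
import numpy as np,cv2
from cell import readout,get_image,camera_params,boxes_of
from scipy.spatial.transform import Rotation as R
def cam(c,obs=None):
    p=camera_params(c); K=np.array(p["intrinsics"])
    if c!="wrist": return K,np.linalg.inv(p["view"])
    o=obs or readout.get_obs(); T=np.eye(4);T[:3,:3]=R.from_quat(o["ee_rot"]).as_matrix();T[:3,3]=o["position"]
    return K,T@np.array(p["mount"])
def hit(KT,uv,z):
    K,T=KT; d=T[:3,:3]@np.linalg.solve(K,[uv[0],uv[1],1]); return T[:3,3]+d*(z-T[2,3])/d[2]
def proj(KT,P):
    K,T=KT; q=K@(np.linalg.inv(T)@np.r_[P,1])[:3]; return q[:2]/q[2]
E
python3 - <<'E'
from h import *
t=cv2.imread("pics/top0.png")
K=cam("top")
a=cv2.resize(t[225:385,415:575],(0,0),fx=3.5,fy=3.5,interpolation=cv2.INTER_CUBIC)
b=cv2.resize(t[165:305,240:430],(0,0),fx=3,fy=3,interpolation=cv2.INTER_CUBIC)
cv2.imwrite("pics/crop1.png",a);cv2.imwrite("pics/crop2.png",b)
for name,(im,cm,box,z) in {"top":(t,"top",(240,440,325,470),.012),"scene":(cv2.imread("pics/scene0.png"),"scene",(180,230,215,285),.012)}.items():
    r0,c0,r1,c1=box[0],box[1],box[2],box[3]
    h=cv2.cvtColor(im[r0:r1,c0:c1],cv2.COLOR_BGR2HSV)
    m=((h[...,0]>10)&(h[...,0]<28)&(h[...,1]>60)&(h[...,2]>110)).astype(np.uint8)
    n,l,s,ce=cv2.connectedComponentsWithStats(m); i=1+np.argmax(s[1:,4])
    ys,xs=np.nonzero(l==i); (c,wh,an)=cv2.minAreaRect(np.c_[xs+c0,ys+r0].astype(np.float32)); bp=cv2.boxPoints((c,wh,an))
    W=[hit(cam(cm),p,z)[:2].round(4) for p in bp]; print(name,s[i],c,wh,W,hit(cam(cm),c,z))
E
```

```text
top [  6   5  18  70 678] (454.6100158691406, 279.7300109863281) (9.899494171142578, 69.43787384033203) [array([ 0.3776, -0.3655]), array([ 0.5377, -0.3874]), array([ 0.5355, -0.4102]), array([ 0.3755, -0.3878])] [ 0.45562256 -0.38761021  0.012     ]
scene [  7   7  48  28 830] (260.5, 200.5) (27.0, 47.0) [array([ 0.4561, -0.484 ]), array([ 0.3677, -0.3707]), array([ 0.4731, -0.2756]), array([ 0.5556, -0.3812])] [ 0.4648731  -0.37610853  0.012     ]
```

View pics/crop1.png

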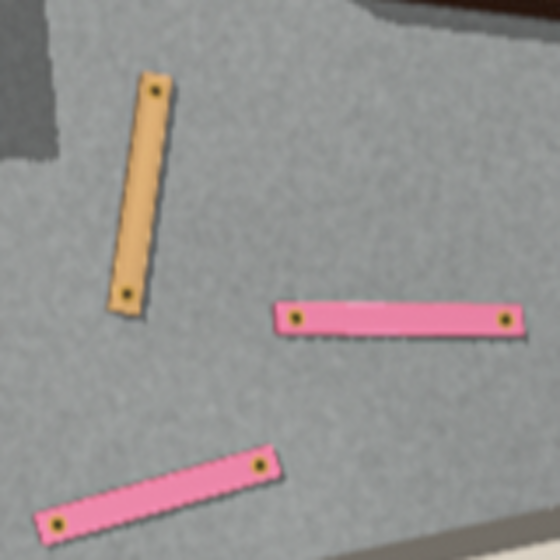

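View pics/crop2.png

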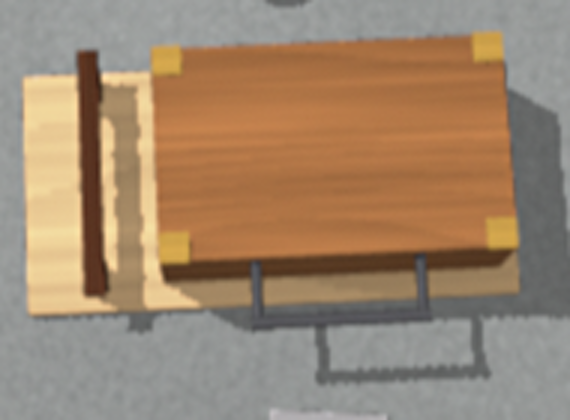

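Run:
```python
from h import *
from scipy.optimize import least_squares
K=cam("top")
c=np.array([(88,52),(95,296),(152,47),(500,33),(517,247),(160,265),(257,324),(430,319)])/3+[240,165]-0.33
P=np.array([(.095,.18,.06),(-.095,.18,.06),(.08,.13,.105),(.08,-.13,.105),(-.08,-.13,.105),(-.08,.13,.105),(-.125,.065,.09),(-.125,-.065,.09)])
def w(q,p): C,S=np.cos(q[2]),np.sin(q[2]); return np.array([q[0]+C*p[0]-S*p[1],q[1]+S*p[0]+C*p[1],p[2]])
f=lambda q:np.concatenate([proj(K,w(q,p))-u for p,u in zip(P,c)])
s=least_squares(f,[.57,-.1,0]); print(s.x,np.degrees(s.x[2])); print(s.fun.reshape(-1,2).round(1))
for n,p in dict(rail=(0,.18,.06),bar=(-.125,0,.09),hinge=(.08,0,.075)).items(): print(n,w(s.x,p).round(4))
print(R.from_quat(readout.get_obs()["ee_rot"]).as_matrix().round(3), readout.get_obs()['t'])
```

```text
[ 0.57698565 -0.13877059  0.09607114] 5.504470755789347
[[-0.2 -0.4]
 [ 0.1  0.3]
 [-0.4  1. ]
 [ 0.8  0.4]
 [ 0.9 -0. ]
 [-0.2 -0.4]
 [-1.5  0.1]
 [ 0.6 -1. ]]
rail [0.5597 0.0404 0.06  ]
bar [ 0.4526 -0.1508  0.09  ]
hinge [ 0.6566 -0.1311  0.075 ]
[[ 0.925  0.379 -0.   ]
 [ 0.379 -0.925  0.   ]
 [ 0.    -0.    -1.   ]] 1.2
```

Request:
step_arm:
  commands:
    - [[0.055,-0.0086,0.019],[0,0,0],0.0854]
    - [[0.055,-0.0086,0.019],[0,0,0],0.0854]
    - [[0.055,-0.0086,0.019],[0,0,0],0.0854]
    - [[0.055,-0.0086,0.019],[0,0,0],0.0854]
    - [[0.055,-0.0086,0.019],[0,0,0],0.0854]
    - [[0,0,0],[0,0,10.1],0.0854]
    - [[0,0,0],[0,0,10.1],0.0854]
    - [[0,0,0],[0,0,10.1],0.0854]
    - [[0,0,0],[0,0,0],0.0854]
    - [[0,0,0],[0,0,0],0.0854]

```text
t: 2.45
position: [0.4561, -0.388, 0.1503]
ee_rot: [0.998, -0.068, 0.0, -0.0]
contact_force: [-0.0, 0.1, 0.2]
gripper_width: 0.996
gripper_force: 0.0
```

```bash
cat >> h.py <<'E'
def to(P,yaw,obs=None):
    "tool-frame shift to P, and turn about tool z for tool x at yaw (tool down)"
    o=obs or readout.get_obs(); r=R.from_quat(o["ee_rot"]); M=r.as_matrix()
    y0=np.degrees(np.arctan2(M[1,0],M[0,0])); d=(yaw-y0+90)%180-90
    return dict(pos=o["position"].round(4),M=M.round(3).tolist(),shift=(M.T@(np.array(P)-o["position"])).round(4),turn=round(-d,2),j=o["joint_pos"].round(2),t=round(o["t"],2),F=o["contact_force"].round(1),w=round(o["gripper_width"],3))
E
python3 - <<'E'
from h import *
o=readout.get_obs(); im=get_image("wrist"); KT=cam("wrist",o); bgr=im[...,::-1].copy()
cv2.imwrite("pics/wrist1.png",bgr)
h=cv2.cvtColor(bgr,cv2.COLOR_BGR2HSV)
m=((h[...,0]>10)&(h[...,0]<28)&(h[...,1]>70)&(h[...,2]>110)).astype(np.uint8)
n,l,s,ce=cv2.connectedComponentsWithStats(m)
for i in range(1,n):
  if s[i,4]>800:
    ys,xs=np.nonzero(l==i); q=np.array([hit(KT,p,.012)[:2] for p in zip(xs,ys)])
    c,wh,an=cv2.minAreaRect((q*1000).astype(np.float32)); print(s[i],c,wh,an)
print(to((.456,-.388,.15),-7.9))
E
```

```text
[    0     0   171   243 12071] (549.4181518554688, -222.31634521484375) (129.19337463378906, 125.6190414428711) 5.404973983764648
[ 302  115   30  223 6205] (455.3494873046875, -386.12371826171875) (19.57328987121582, 158.22105407714844) 82.29954528808594
{'pos': array([ 0.4561, -0.388 ,  0.1503]), 'M': [[0.991, -0.136, 0.0], [-0.136, -0.991, 0.0], [0.0, -0.0, -1.0]], 'shift': array([-0.0001, -0.    ,  0.0003]), 'turn': np.float64(0.07), 'j': array([-0.83,  0.25,  1.52,  0.  ,  1.38,  0.87]), 't': 2.5, 'F': array([ 0.3, -0.2,  0.1]), 'w': 1.001}
```

View pics/wrist1.png

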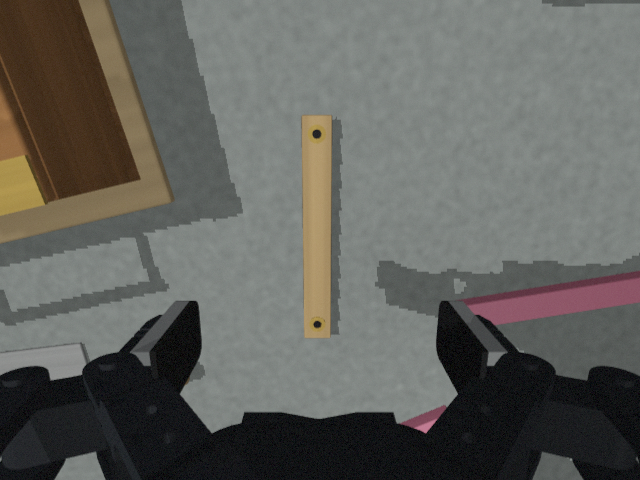

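Request:
step_arm:
  commands:
    - [[-0.001,-0.0018,0.04],[0,0,0],0.05]
    - [[0,0,0.04],[0,0,0],0.05]
    - [[0,0,0.03],[0,0,0],0.05]
    - [[0,0,0.015],[0,0,0],0.05]
    - [[0,0,0.007],[0,0,0],0.05]
    - [[0,0,0],[0,0,0],0.05]
    - [[0,0,0],[0,0,0],0.01]
    - [[0,0,0],[0,0,0],0.01]
    - [[0,0,0],[0,0,0],0.01]
    - [[0,0,0],[0,0,0],0.01]
    - [[0,0,0],[0,0,0],0.01]
    - [[0,0,0],[0,0,0],0.01]
  grip_force: 35

```text
t: 4.0
position: [0.4557, -0.3864, 0.0193]
ee_rot: [0.998, -0.07, 0.0, 0.0]
contact_force: [-0.8, 0.8, 5.7]
gripper_width: 0.222
gripper_force: 34.5
```

Request:
step_arm:
  commands:
    - [[0,0,-0.02],[0,0,0],0.01]
    - [[0,0,-0.05],[0,0,0],0.01]
    - [[0,0,-0.055],[0,0,0],0.01]
    - [[0,0,-0.045],[0,0,-6.7],0.01]
    - [[0,0,0],[0,0,-6.8],0.01]
    - [[0.018,-0.04,0],[0,0,0],0.01]
    - [[0.018,-0.052,0],[0,0,0],0.01]
    - [[0.018,-0.052,0],[0,0,0],0.01]
    - [[0.018,-0.052,0],[0,0,0],0.01]
    - [[0.018,-0.052,0],[0,0,0],0.01]
    - [[0.018,-0.052,0],[0,0,0],0.01]
    - [[0.018,-0.045,0],[0,0,0],0.01]
    - [[0.018,-0.02,0],[0,0,0],0.01]
    - [[0,0,0],[0,0,0],0.01]
    - [[0,0,0],[0,0,0],0.01]

```text
t: 5.88
position: [0.5637, -0.0093, 0.1885]
ee_rot: [0.999, 0.048, -0.0, 0.0]
contact_force: [0.0, -0.7, -0.2]
gripper_width: 0.22
gripper_force: 34.7
```

Run:
```python
from h import *
o=readout.get_obs(); im=get_image("wrist"); bgr=im[...,::-1].copy()
np.save("w2.npy",bgr); import pickle; pickle.dump(o,open("w2.pkl","wb"))
KT=cam("wrist",o)
cv2.imwrite("pics/wrist2.png",bgr)
for n,p in dict(rail=(.5597,.0404,.06),rf=(.465,.031,.06),rb=(.654,.0495,.06)).items(): print(n,proj(KT,p))
print(to((.5597,.0404,.19),5.5,o))
```

```text
rail [245.10671793 235.34302109]
rf [251.74263561 361.32306412]
rb [237.57482742  84.27434209]
{'pos': array([ 0.5637, -0.0093,  0.1885]), 'M': [[0.995, 0.096, -0.0], [0.096, -0.995, -0.0], [-0.0, 0.0, -1.0]], 'shift': array([ 0.0008, -0.0499, -0.0015]), 'turn': np.float64(-0.02), 'j': array([-0.15,  0.15,  1.55, -0.  ,  1.44,  1.32]), 't': 5.88, 'F': array([ 0. , -0.7, -0.2]), 'w': 0.22}
```

View pics/wrist2.png

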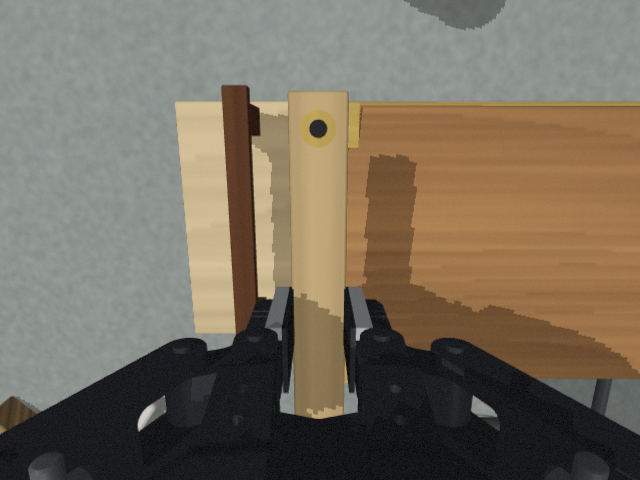

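Run:
```python
from h import *
import pickle
o=pickle.load(open("w2.pkl","rb")); b=np.load("w2.npy"); KT=cam("wrist",o)
for r in(95,150,180,210,240,270,290): print(r,b[r,215:270].astype(int).sum(1).tolist())
zt=o["position"][2]-.0193+.012; M=R.from_quat(o["ee_rot"]).as_matrix()
for uv in((289,92),(348,92),(318.5,92),(293,270),(345.5,270),(295,410),(344,410),(318,128.5)): print(uv,(M.T@(hit(KT,uv,zt)-o["position"])).round(4))
print("rail back end",hit(KT,(235,86.5),.06).round(4))
```

```text
95 [432, 424, 433, 429, 428, 422, 334, 202, 202, 206, 198, 208, 211, 191, 199, 196, 185, 181, 181, 179, 176, 174, 179, 177, 180, 190, 183, 182, 196, 189, 194, 147, 96, 87, 189, 434, 435, 432, 435, 440, 432, 442, 439, 442, 442, 433, 431, 433, 421, 423, 438, 435, 437, 434, 430]
150 [553, 553, 547, 554, 549, 553, 549, 546, 553, 532, 193, 195, 201, 198, 209, 197, 202, 208, 201, 206, 185, 180, 188, 174, 186, 187, 175, 184, 174, 178, 187, 193, 189, 176, 122, 64, 173, 446, 525, 525, 526, 523, 530, 527, 529, 515, 374, 378, 387, 379, 379, 376, 385, 375, 379]
180 [544, 542, 540, 540, 548, 542, 543, 540, 544, 540, 534, 470, 195, 195, 201, 197, 208, 195, 200, 201, 198, 181, 181, 177, 173, 174, 177, 192, 189, 178, 186, 196, 184, 193, 184, 129, 98, 147, 377, 545, 544, 548, 541, 546, 546, 546, 546, 548, 547, 545, 543, 541, 540, 551, 545]
210 [537, 540, 537, 540, 535, 536, 536, 538, 540, 540, 541, 540, 526, 379, 195, 198, 198, 191, 198, 190, 192, 200, 191, 182, 179, 178, 174, 183, 175, 180, 192, 187, 189, 180, 193, 182, 167, 70, 103, 298, 536, 532, 536, 536, 539, 538, 539, 541, 536, 526, 524, 518, 5
[... 480 characters left out ...]
0, 185, 182, 150, 88, 203, 470, 539, 544, 542, 544, 545, 542, 543, 549, 541, 546, 546, 550]
290 [528, 528, 522, 530, 522, 527, 527, 525, 531, 526, 528, 529, 528, 529, 533, 527, 528, 512, 319, 188, 205, 182, 197, 185, 193, 180, 192, 187, 181, 185, 185, 193, 188, 181, 177, 194, 179, 197, 189, 192, 133, 82, 236, 529, 529, 532, 537, 532, 529, 528, 531, 531, 532, 535, 532]
(289, 92) [ 0.0786 -0.0102  0.0073]
(348, 92) [0.0786 0.0089 0.0073]
(318.5, 92) [ 0.0786 -0.0007  0.0073]
(293, 270) [ 0.018  -0.0099  0.0073]
(345.5, 270) [0.018  0.0091 0.0073]
(295, 410) [-0.0412 -0.0101  0.0073]
(344, 410) [-0.0412  0.0096  0.0073]
(318, 128.5) [ 0.0673 -0.0008  0.0073]
rail back end [0.6526 0.051  0.06  ]
```

Run:
```python
from h import *
import pickle
o=pickle.load(open("w2.pkl","rb")); KT=cam("wrist",o); M=R.from_quat(o["ee_rot"]).as_matrix()
L=[]
for r,a,b in((95,221.3,246.3),(150,224.7,249.3),(180,226.5,250.3),(210,228.5,251.7),(240,230.5,253.2),(270,232.3,254.3),(290,233.4,255.2)):
    A,B=hit(KT,(a,r),.06),hit(KT,(b,r),.06); L.append((A+B)/2); print(r,np.linalg.norm(A-B).round(4),L[-1].round(4))
L=np.array(L); p=np.polyfit(L[:,0],L[:,1],1); print(np.degrees(np.arctan(p[0])),np.polyval(p,.5597))
```

```text
95 0.0153 [0.6476 0.0515 0.06  ]
150 0.0156 [0.615  0.0482 0.06  ]
180 0.0154 [0.5962 0.0465 0.06  ]
210 0.0153 [0.5766 0.0445 0.06  ]
240 0.0153 [0.5563 0.0424 0.06  ]
270 0.0151 [0.5351 0.0405 0.06  ]
290 0.0152 [0.5204 0.0391 0.06  ]
5.593532550256798 0.042862171465169505
```

Request:
step_arm:
  commands:
    - [[0.001,-0.025,0],[0,0,0],0.01]
    - [[0,-0.026,0],[0,0,0],0.01]
    - [[0,0,0.03],[0,0,0],0.01]
    - [[0,0,0.04],[0,0,0],0.01]
    - [[0,0,0.025],[0,0,0],0.01]
    - [[0,0,0.01],[0,0,0],0.01]
    - [[0,0,0],[0,0,0],0.01]
    - [[0,0,0],[0,0,0],0.01]

```text
t: 6.92
position: [0.5606, 0.0416, 0.0845]
ee_rot: [0.999, 0.048, 0.001, 0.0]
contact_force: [-0.5, 0.1, -0.5]
gripper_width: 0.219
gripper_force: 34.6
```

Run:
```python
from h import *
o=readout.get_obs()
print(to((.5598,.0417,.079),5.5,o))
for c in("scene",):
    cv2.imwrite("pics/s3.png",cv2.resize(get_image(c)[190:340,230:430,::-1],(0,0),fx=4,fy=4))
```

```text
{'pos': array([0.5606, 0.0416, 0.0845]), 'M': [[0.995, 0.095, 0.002], [0.095, -0.995, -0.0], [0.002, 0.0, -1.0]], 'shift': array([-0.0008, -0.0002,  0.0055]), 'turn': np.float64(-0.04), 'j': array([-0.06,  0.23,  1.68,  0.  ,  1.23,  1.41]), 't': 6.92, 'F': array([-0.5,  0.1, -0.5]), 'w': 0.219}
```

View pics/s3.png

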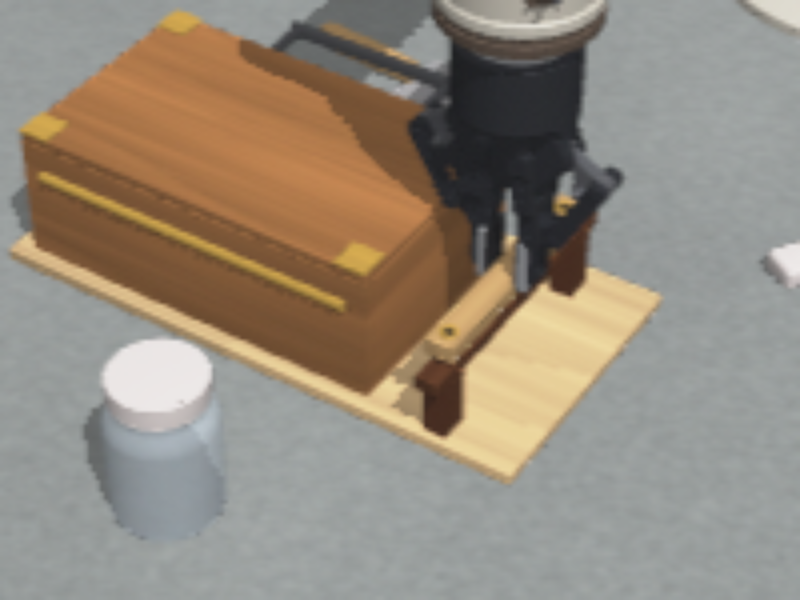

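Request:
step_arm:
  commands:
    - [[-0.0008,0,0.002],[0,0,0],0.01]
    - [[0,0,0.002],[0,0,0],0.01]
    - [[0,0,0.0015],[0,0,0],0.01]
    - [[0,0,0],[0,0,0],0.01]
    - [[0,0,0],[0,0,0],0.01]

```text
t: 7.6
position: [0.5593, 0.0418, 0.0792]
ee_rot: [0.999, 0.048, 0.0, 0.0]
contact_force: [-10.1, 0.0, 20.8]
gripper_width: 0.219
gripper_force: 37.0
```

Request:
step_arm:
  commands:
    - [[0,0,-0.0007],[0,0,0],0.01]
    - [[0,0,0],[0,0,0],0.01]

```text
t: 7.85
position: [0.5593, 0.0418, 0.0793]
ee_rot: [0.999, 0.048, 0.0, 0.0]
contact_force: [-5.8, -0.2, 11.3]
gripper_width: 0.219
gripper_force: 36.0
```

Seated on the rail with a light press; release and rise.

Request:
step_arm:
  commands:
    - [[0,0,-0.0004],[0,0,0],0.022]
    - [[0,0,0],[0,0,0],0.026]
    - [[0,0,0],[0,0,0],0.034]
    - [[0,0,0],[0,0,0],0.036]
    - [[0,0,-0.01],[0,0,0],0.036]
    - [[0,0,-0.025],[0,0,0],0.036]
    - [[0,0,-0.04],[0,0,0],0.036]
    - [[-0.02,0.03,-0.05],[0,0,0],0.05]
    - [[-0.04,0.05,0],[0,0,0],0.05]
    - [[-0.05,0.05,0],[0,0,0],0.05]
    - [[-0.01,0.02,0],[0,0,0],0.05]
    - [[0,0,0],[0,0,0],0.05]

```text
t: 9.35
position: [0.4597, -0.1126, 0.2048]
ee_rot: [0.999, 0.047, 0.001, 0.0]
contact_force: [-0.3, 0.3, -0.4]
gripper_width: 0.586
gripper_force: 0.0
```

Run:
```python
from h import *
o=readout.get_obs()
print(to((.4526,-.1508,.2),5.5,o))
KT=cam("wrist",o); im=get_image("wrist")[...,::-1]; s=get_image("top")[...,::-1]
cv2.imwrite("pics/m4.png",np.hstack([cv2.resize(im,(480,360)),cv2.resize(s[160:310,240:373],(320,360))]))
np.save("w4.npy",im)
print(proj(KT,(.4526,-.1508,.09)))
```

```text
{'pos': array([ 0.4597, -0.1126,  0.2048]), 'M': [[0.996, 0.093, 0.001], [0.093, -0.996, -0.0], [0.001, 0.001, -1.0]], 'shift': array([-0.0106,  0.0374,  0.0048]), 'turn': np.float64(-0.16), 'j': array([-0.4 , -0.05,  1.73, -0.  ,  1.46,  1.07]), 't': 9.35, 'F': array([-0.3,  0.3, -0.4]), 'w': 0.586}
[377.39281938 257.9018224 ]
```

View pics/m4.png

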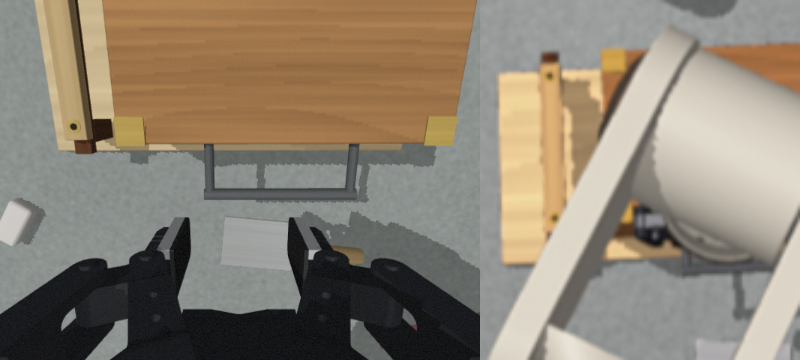

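Request:
step_arm:
  commands:
    - [[-0.02,0.01,-0.005],[0,0,-10],0.05]
    - [[-0.02,0.01,0],[0,0,-10],0.04]
    - [[0,0,0],[0,0,-10],0.028]
    - [[0,0,0],[0,0,-10],0.028]
    - [[0,0,0],[0,0,-10],0.028]
    - [[0,0,0],[0,0,-10],0.028]
    - [[0,0,0],[0,0,-10],0.028]
    - [[0,0,0],[0,0,-10],0.028]
    - [[0,0,0],[0,0,-10],0.028]
    - [[0,0,0],[-10,0,0],0.028]
    - [[0,0,0],[-10,0,0],0.028]
    - [[0,0,0],[-10,0,0],0.028]
    - [[0,0,0],[-10,0,0],0.028]
    - [[0,0,0],[0,0,0],0.028]

```text
t: 11.2
position: [0.4236, -0.1381, 0.2081]
ee_rot: [0.633, 0.695, 0.253, 0.23]
contact_force: [0.8, -1.2, 0.7]
gripper_width: 0.329
gripper_force: 0.0
```

```bash
cat >> h.py <<'E'
yaw=np.radians(5.5); C=np.array([[np.cos(yaw),-np.sin(yaw),0],[np.sin(yaw),np.cos(yaw),0],[0,0,1]])
BAR=np.array([.4522,-.1505,.09]); HINGE=BAR+C@[.205,0,-.015]
def goal(pitch,P):
    "tool x=cradle y, tool z pitched (deg below forward horizontal): shift in the present tool frame and rotvec deg"
    o=readout.get_obs(); M=R.from_quat(o["ee_rot"]).as_matrix(); p=np.radians(pitch)
    z=C@[np.cos(p),0,-np.sin(p)]; x=C@[0,1,0]; G=np.c_[x,np.cross(z,x),z]
    rel=o["position"]-HINGE; l=C.T@rel
    print("t",o["t"],"pos",o["position"].round(4),"w",round(o["gripper_width"],3),"j",o["joint_pos"].round(2),"F cradle",(C.T@o["contact_force"]).round(1))
    print("shift",(M.T@(P-o["position"])).round(4),"turn",R.from_matrix(M.T@G).as_rotvec(degrees=True).round(2),"tcp in hinge frame",l.round(4),"pitch",np.degrees(np.arctan2(-M[2,2],(C.T@M[:,2])[0])).round(2))
    return z
E
python3 - <<'E'
from h import *
p=np.radians(50); z=C@[np.cos(p),0,-np.sin(p)]
goal(50,BAR-.075*z)
im=get_image("wrist")[...,::-1]
KT=cam("wrist"); print(proj(KT,BAR)); np.save("w5.npy",im); cv2.imwrite("pics/w5.png",im)
E
```

```text
t 11.2 pos [ 0.4236 -0.1381  0.2081] w 0.329 j [-0.89 -0.48  2.19  0.65  1.09 -1.19] F cradle [ 0.7 -1.2  0.7]
shift [-0.0153 -0.055   0.033 ] turn [ 0.    0.04 -0.18] tcp in hinge frame [-0.2322  0.0151  0.1331] pitch 50.0
[232.01254338 268.61115372]
```

Request:
step_arm:
  commands:
    - [[-0.005,-0.018,0.015],[0,0,0],0.028]
    - [[-0.005,-0.018,0.018],[0,0,0],0.028]
    - [[-0.0053,-0.019,0.02],[0,0,0],0.028]
    - [[0,0,0],[0,0,0],0.028]
    - [[0,0,0],[0,0,0],0.028]

```text
t: 11.88
position: [0.4188, -0.154, 0.1342]
ee_rot: [0.631, 0.696, 0.253, 0.23]
contact_force: [0.2, -0.1, 0.6]
gripper_width: 0.325
gripper_force: 0.0
```

Run:
```python
from h import *
p=np.radians(50); z=C@[np.cos(p),0,-np.sin(p)]
goal(50,BAR+.002*z)
im=get_image("wrist")[...,::-1]
KT=cam("wrist"); print([proj(KT,BAR+C@[0,y,0]).round(1) for y in(-.03,0,.03)]); np.save("w6.npy",im)
sc=get_image("scene")[...,::-1]
cv2.imwrite("pics/m6.png",np.hstack([cv2.resize(im,(440,330)),cv2.resize(sc[150:300,200:364],(360,330))]))
```

```text
t 11.875 pos [ 0.4188 -0.154   0.1342] w 0.325 j [-0.94 -0.38  2.29  0.73  0.97 -1.39] F cradle [ 0.2 -0.1  0.6]
shift [ 0.0003 -0.0026  0.0574] turn [-0.05 -0.05  0.06] tcp in hinge frame [-0.2386 -0.0003  0.0592] pitch 50.05
[array([314.7, 329.2]), array([314.6, 274. ]), array([314.6, 214.3])]
```

View pics/m6.png

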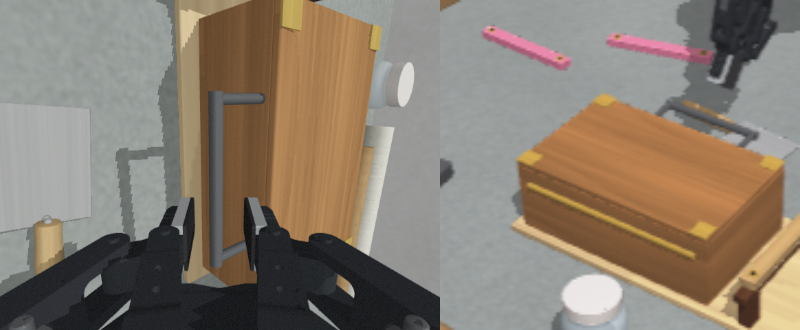

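Request:
step_arm:
  commands:
    - [[0,-0.0026,0.015],[0,0,0],0.028]
    - [[0,0,0.02],[0,0,0],0.028]
    - [[0,0,0.015],[0,0,0],0.028]
    - [[0,0,0.0074],[0,0,0],0.028]
    - [[0,0,0],[0,0,0],0.028]
    - [[0,0,0],[0,0,0],0.028]

```text
t: 12.72
position: [0.4528, -0.1511, 0.088]
ee_rot: [0.632, 0.695, 0.253, 0.23]
contact_force: [0.6, 0.2, 0.1]
gripper_width: 0.329
gripper_force: 0.0
```

Run:
```python
from h import *
p=np.radians(50); z=C@[np.cos(p),0,-np.sin(p)]
goal(50,BAR+.002*z)
```

```text
t 12.725 pos [ 0.4528 -0.1511  0.088 ] w 0.329 j [-0.84 -0.23  2.3   0.81  0.79 -1.45] F cradle [0.6 0.2 0.1]
shift [0.0006 0.0009 0.0001] turn [0.03 0.04 0.  ] tcp in hinge frame [-0.2045 -0.0006  0.013 ] pitch 49.97
```

Close on the bar.

Request:
step_arm:
  commands:
    - [[0,0.0007,0],[0,0,0],0.02]
    - [[0,0,0],[0,0,0],0.015]
    - [[0,0,0],[0,0,0],0.006]
    - [[0,0,0],[0,0,0],0.004]
    - [[0,0,0],[0,0,0],0.004]
    - [[0,0,0],[0,0,0],0.004]
  grip_force: 40

```text
t: 13.48
position: [0.4538, -0.151, 0.0886]
ee_rot: [0.632, 0.695, 0.254, 0.231]
contact_force: [2.1, 3.7, 7.0]
gripper_width: 0.102
gripper_force: 39.2
```

Run:
```python
from h import *
goal(50,BAR)
# rigid rotation about hinge, per 5 deg, in tool frame
o=readout.get_obs(); M=R.from_quat(o["ee_rot"]).as_matrix()
a=C@[0,1,0]; rel=o["position"]-HINGE; rel-=a*(a@rel)
for d in(2.5,5):
    r=R.from_rotvec(a*np.radians(d)); print(d,(M.T@(r.apply(rel)-rel)).round(5))
```

```text
t 13.475 pos [ 0.4538 -0.151   0.0886] w 0.102 j [-0.84 -0.23  2.3   0.82  0.79 -1.44] F cradle [2.4 3.5 7. ]
shift [ 0.0007 -0.0003 -0.002 ] turn [ 0.09  0.04 -0.01] tcp in hinge frame [-0.2035 -0.0007  0.0136] pitch 49.91
2.5 [-0.       0.00631 -0.00627]
5 [-0.       0.01289 -0.01226]
```

Request:
step_arm:
  commands:
    - [[0,0.0032,-0.0032],[1.25,0,0],0.004]
    - [[0,0.0063,-0.0063],[2.5,0,0],0.004]
    - [[0,0.0063,-0.0063],[2.5,0,0],0.004]
    - [[0,0.0063,-0.0063],[2.5,0,0],0.004]
    - [[0,0.0063,-0.0063],[2.5,0,0],0.004]
    - [[0,0.0032,-0.0032],[1.25,0,0],0.004]
    - [[0,0,0],[0,0,0],0.004]

```text
t: 14.35
position: [0.4613, -0.1502, 0.1318]
ee_rot: [0.653, 0.719, 0.176, 0.16]
contact_force: [4.4, -2.5, -3.4]
gripper_width: 0.098
gripper_force: 40.0
```

```bash
cat >> h.py <<'E'
def lidstate():
    o=readout.get_obs(); M=R.from_quat(o["ee_rot"]).as_matrix(); z=M[:,2]
    l=C.T@(o["position"]-.0015*z-HINGE); th=np.degrees(np.arctan2(l[2],-l[0])-np.arctan2(.015,.205))
    goal(50,BAR); rad=np.array([l[0],0,l[2]])/np.hypot(l[0],l[2]); F=C.T@o["contact_force"]
    print("lid deg from pos",th.round(2),"radius",np.hypot(l[0],l[2]).round(4),"F radial",(F@rad).round(1),"F tang",(F@np.cross([0,1,0],rad)).round(1),"tool-frame F",(M.T@o["contact_force"]).round(1))
E
python3 -c "
from h import *
lidstate()"
```

```text
t 14.35 pos [ 0.4613 -0.1502  0.1318] w 0.098 j [-0.69 -0.22  2.1   0.41  0.95 -0.98] F cradle [ 4.1 -3.  -3.4]
shift [ 0.0006 -0.0274  0.0329] turn [-12.49   0.02   0.02] tcp in hinge frame [-0.1959 -0.0006  0.0568] pitch 62.49
lid deg from pos 12.29 radius 0.205 F radial -4.9 F tang -2.1 tool-frame F [-2.9  2.1  4.9]
```

Request:
step_arm:
  commands:
    - [[0,0.0032,-0.0032],[1.25,0,0],0.004]
    - [[0,0.0063,-0.0063],[2.5,0,0],0.004]
    - [[0,0.0063,-0.0063],[2.5,0,0],0.004]
    - [[0,0.0063,-0.0063],[2.5,0,0],0.004]
    - [[0,0.0063,-0.0063],[2.5,0,0],0.004]
    - [[0,0.0063,-0.0063],[2.5,0,0],0.004]
    - [[0,0.0063,-0.0063],[2.5,0,0],0.004]
    - [[0,0.0063,-0.0063],[2.5,0,0],0.004]
    - [[0,0.0063,-0.0063],[2.5,0,0],0.004]
    - [[0,0.0063,-0.0063],[2.5,0,0],0.004]
    - [[0,0.0032,-0.0032],[1.25,0,0],0.004]
    - [[0,0,0],[0,0,0],0.004]

```text
t: 15.85
position: [0.5032, -0.1462, 0.209]
ee_rot: [0.672, 0.74, 0.016, 0.014]
contact_force: [-5.9, -2.8, 3.0]
gripper_width: 0.097
gripper_force: 41.1
```

```bash
python3 -c "
from h import *
lidstate()"
```

```text
t 15.85 pos [ 0.5032 -0.1462  0.209 ] w 0.097 j [-0.44  0.03  1.64  0.02  1.43 -0.54] F cradle [-6.2 -2.2  3. ]
shift [ 0.0006 -0.0562  0.1167] turn [-3.757e+01 -3.000e-02 -2.000e-02] tcp in hinge frame [-0.1538 -0.0006  0.134 ] pitch 87.57
lid deg from pos 37.17 radius 0.205 F radial 6.6 F tang -1.8 tool-frame F [-2.2 -6.  -3.2]
```

Request:
step_arm:
  commands:
    - [[0,0.0032,-0.0032],[1.25,0,0],0.004]
    - [[0,0.0063,-0.0063],[2.5,0,0],0.004]
    - [[0,0.0063,-0.0063],[2.5,0,0],0.004]
    - [[0,0.0063,-0.0063],[2.5,0,0],0.004]
    - [[0,0.0063,-0.0063],[2.5,0,0],0.004]
    - [[0,0.0063,-0.0063],[2.5,0,0],0.004]
    - [[0,0.0063,-0.0063],[2.5,0,0],0.004]
    - [[0,0.0063,-0.0063],[2.5,0,0],0.004]
    - [[0,0.0063,-0.0063],[2.5,0,0],0.004]
    - [[0,0.0063,-0.0063],[2.5,0,0],0.004]
    - [[0,0.0032,-0.0032],[1.25,0,0],0.004]
    - [[0,0,0],[0,0,0],0.004]

```text
t: 17.35
position: [0.5745, -0.1394, 0.2618]
ee_rot: [0.659, 0.726, -0.145, -0.132]
contact_force: [-5.1, -2.8, 9.9]
gripper_width: 0.098
gripper_force: 41.4
```

```bash
python3 -c "
from h import *
lidstate()"
```

```text
t 17.35 pos [ 0.5745 -0.1394  0.2618] w 0.098 j [-0.29  0.43  1.1  -0.16  1.98 -0.42] F cradle [-5.3 -2.3  9.9]
shift [ 0.0006 -0.0475  0.2058] turn [-6.257e+01 -4.000e-02 -3.000e-02] tcp in hinge frame [-0.0822 -0.0007  0.1868] pitch 112.57
lid deg from pos 62.38 radius 0.2052 F radial 11.2 F tang -1.0 tool-frame F [-2.3 -8.7 -7.1]
```

Request:
step_arm:
  commands:
    - [[0,0.0028,-0.0035],[1.25,0,0],0.004]
    - [[0,0.0063,-0.0063],[2.5,0,0],0.004]
    - [[0,0.0063,-0.0063],[2.5,0,0],0.004]
    - [[0,0.0063,-0.0063],[2.5,0,0],0.004]
    - [[0,0.0063,-0.0063],[2.5,0,0],0.004]
    - [[0,0.003,-0.003],[1.2,0,0],0.004]
    - [[0,0.0017,-0.0017],[0.65,0,0],0.004]
    - [[0,0,0],[0,0,0],0.004]
    - [[0,0,0],[0,0,0],0.004]
    - [[0,0,0],[0,0,0],0.004]

```text
t: 18.6
position: [0.6188, -0.1352, 0.2758]
ee_rot: [0.64, 0.705, -0.226, -0.206]
contact_force: [-1.6, -2.1, 6.7]
gripper_width: 0.1
gripper_force: 41.3
```

```bash
python3 -c "
from h import *
lidstate()
a=get_image('scene')[130:350,200:430,::-1]; b=get_image('top')[100:330,230:450,::-1]
cv2.imwrite('pics/m9.png',np.hstack([cv2.resize(a,(400,400)),cv2.resize(b,(400,400))]))"
```

```text
t 18.6 pos [ 0.6188 -0.1352  0.2758] w 0.1 j [-0.24  0.67  0.77 -0.26  2.28 -0.45] F cradle [-1.8 -2.   6.7]
shift [ 0.0005 -0.0278  0.2485] turn [-7.563e+01 -3.000e-02 -4.000e-02] tcp in hinge frame [-0.0377 -0.0008  0.2008] pitch 125.63
lid deg from pos 75.5 radius 0.2053 F radial 6.9 F tang -0.6 tool-frame F [-2.  -5.4 -4.4]
```

View pics/m9.png

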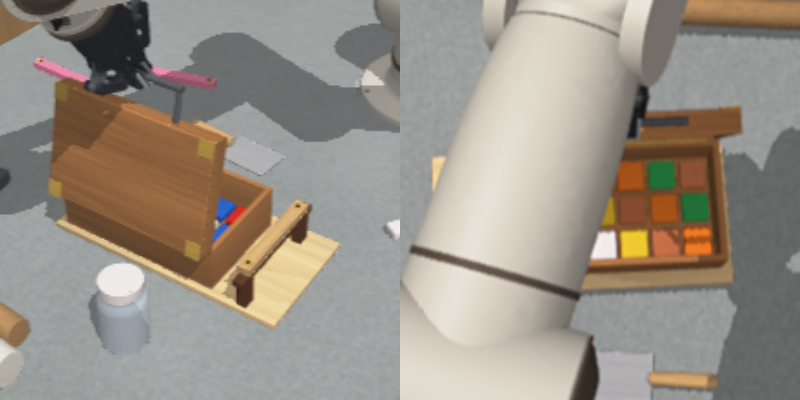

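The lid is held by its bar at about 75.5° (1.32 rad), and the stay lies centred on the rail. Handing in.

```bash
python3 -c "
from cell import workorder
print(workorder.sign_off())"
```

```text
the job is handed in; nothing more can be done
None
```

The job is handed in: the stay lies flat and centred on the rail, and the arm is still holding the lid by its bar handle at about 1.32 rad, its balance point.

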